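Set the square and make the scriber ready

ROBOT

A 7-joint arm with a two-finger parallel gripper is mounted at the origin on the work surface; the furniture and walls round the work are solid. World frame = base frame: x ahead of the robot, y to its left, z up, the work surface at z = 0. Lengths are in m, angles in rad, forces in N, time in s.
With the tool pointing down it reaches from about 0.425 to 0.875 m from the base axis. Payload 9.9 kg.
Tool frame: the origin (TCP) lies midway between the tips of the shut fingers; the grasp point (between the pads) lies 19 mm behind it; z points along the fingers, y is the direction in which the jaws open and shut (so a half turn about z gives the same grasp; the last joint's range is limited). The gripper opens to 85 mm and grips with 20 to 120 N. Pads are 22 mm wide; open, the fingers measure 114 mm over their backs; the gripper's body (76 mm by 85 mm) begins 54 mm behind the grasp point. The pads swing forward as they close: fully open they stand 13 mm farther back than shut.
Start: joints at [1.182, 0.576, 0.025, 1.437, -0.015, 1.129, -0.057], TCP at [0.203, -0.644, 0.231] pointing down, gripper open.
Joint ranges: [-2.76, 2.76], [-0.34, 2.15], [-1.52, 1.57], [0.19, 2.46], [-1.09, 4.23], [0.17, 1.99], [-2.82, 2.82]. Speed limits (rad/s): [2.22, 2.22, 3.01, 3.01, 3.14, 3.14, 3.14].

INTERFACE

Orientations are given as a rotation vector (axis times angle).
In Python, from workcell import robot gives the robot as it stands. Calls block until the motion is done:
- robot.movep(position, orientation): joint-space move of the TCP to a pose.
- robot.servo_line(position, orientation=None, vel=0.15, threshold=None): straight line of the TCP; orientation=None keeps the orientation; vel is the mean speed in m/s. With threshold (N) it stops when the force on the tool has changed by that much, and returns True; else False.
- robot.set_joints(angles): joint-space move.
- robot.gripper_to(opening, strength=None): finger opening in m; strength is the grip in N (None keeps the last); returns when the fingers have stopped.
- robot.sleep(seconds).
- robot.inverse_kinematics(position, orientation): joint angles nearest the present ones, or None.
- robot.get_image(name): name is "side" or "top" or "wrist"; returns the picture (480x640x3 uint8, red, green, blue); there is no depth.
- robot.camera_info(name): a dict with "fov_y" (degrees; the focal length in pixels is half the picture's height over the tangent of half this angle, whatever the lens; pixels are square), "cx", "cy" (the principal point, pixels), "world_from_camera" (4x4, takes a point from camera to world coordinates); the wrist camera has in their place "hand_eye" (4x4, takes a point from camera to tool coordinates, whose origin is the TCP and whose axes are the flange's). Camera axes: x right, y up, looking along -z (the intrinsics and any distortion apply to the point x, -y, -z); pixel columns grow to the right and rows downward; lengths in m; the calibration is good to about 2 mm. A picture is of the moment at which its call begins: read the wrist's pose just before it. camera_info takes no time and is no camera call.
A pose or a line that the arm cannot do raises robot.Unreachable and nothing moves.
- robot.sign_off(): hands the job in, once; it reports no verdict.
Readings, each from a call of its own:
- robot.current_clock(): time.
- robot.current_joints(): joint angles.
- robot.current_qd(): joint speeds.
- robot.current_joint_efforts(): joint torques, N m.
- robot.current_position(): TCP position.
- robot.current_tool_rot(): TCP orientation.
- robot.current_contact_force(): force on the tool from outside, world axes, zero at the start.
- robot.current_torque(): the same for the moment, N m.
- robot.current_grip_width(): finger opening in m.
Only numpy, scipy, OpenCV 4.12 (cv2) and the standard library are available. Lean on these libraries where they do the work, as an engineer would, in place of code of your own. Each camera call takes 0.05 s, during which the arm holds its last target.

TASK

Get ready to scribe a line on the clamped aluminium plate: set the layout square down on the table with its stock flush against the plate's near edge, about the middle of it and with the blade lying across over the plate, and let go of it. Then draw the orange scriber out of its slanted holder, turn it upright with the point straight down, and finish still holding it like that, at rest, with the point about 5 cm above the plate beside the square's blade (within 3 cm of the blade, touching nothing). Leave the square where you set it and everything else where it stands.

Things in the scene. Friction and masses are not known exactly. Their poses are not given: they have to be found in the camera images.
- plate: Fixed aluminium plate, 120 mm (its x) by 180 mm (its y) by 12 mm thick. Origin: centre of its underside, on the table. x points away from the robot; the near edge is the straight face at x = -60 mm. Two dark step clamps, up to 27 mm high, sit on the far edge at y = +-72 mm (26 mm wide), from x = 46 to 86 mm.
- edge_mid (a point): Middle of the plate's near edge, at table height. When the square is flush and central, its origin lies 12 mm in front of this point and its x axis is parallel to the plate's.
- square: Loose T-shaped layout square, 0.25 to 0.5 kg. Dark steel stock 24 mm (x) by 100 mm (y) by 24 mm high, flat on the table; centred on top of it a blue grip 14 mm thick (x), 60 mm long (y), from z = 24 to 58 mm: pick it up by that, closing along x. Origin: centre of the stock's underside; x points along the blade.
- blade_end (a point): Free end of the square's steel blade, at (122, 0, 15) mm in its frame. The blade, 25 mm wide (y) and 2.5 mm thick, runs here from the stock's front face (x = 12 mm); its underside is 14 mm above the table, so it passes 2 mm over the plate.
- holder: Fixed slanted tool holder: dark base 120 mm (x) by 70 mm (y) by 8 mm, with a grey block 36 mm by 36 mm by 80 mm on it that leans 0.6 rad from vertical, its top towards the holder's own -x (roughly the robot). A square slot 16.5 mm wide and 70 mm deep runs down along the block's axis. Origin: centre of the base's underside.
- slot_mouth (a point): Centre of the slot's mouth, at (-25, 0, 84) mm in the holder's frame. The slot's axis, upwards, is (-0.565, 0, 0.825) in the holder's frame.
- scriber: Loose scriber, 0.09 kg, 150 mm long, 14 mm square: steel point and lower half, orange upper half (85 to 150 mm from the point). Origin: the point; z runs along it towards the orange end. At the start it stands point down in the slot, lying on its lower side, 80 mm sticking out. Grip the orange part across its y (the holder's y too) and draw it 70 mm or more along the slot.
- scriber_top (a point): Middle of the scriber's orange end, 150 mm from the point.
- tape_roll: Bystander: brown tape roll, 110 mm across, 48 mm high; origin under its centre.
- marker: Bystander: blue and white marker pen, 127 mm, lying.
- grease_tin: Bystander: small white tin with a green top, 67 mm across, 36 mm high.
- gearhead: Bystander: black gearhead with a yellow shaft cap, 80 x 61 x 60 mm.
- bush: Bystander: black plastic bush standing, 45 mm across, 88 mm high.
Things that resemble listed ones, but are neither listed nor needed, are in the scene too. What is shaped like the square but green or turquoise is not meant.

How it is judged:
On the way, in this order (a step that is already met when the one before it is completed fails the run):
1. the square stands on the table, flush against the plate's near edge, blade over the plate, and is let go (x of square in the frame of plate between -0.0745 and -0.07 m and y of square in the frame of plate between -0.042 and 0.042 m and angle between the x axis of square and the x axis of plate, either way round below 0.03 rad and x of blade_end in the frame of plate above 0.03 m and angle between square's own z axis and vertical below 0.04 rad and height (world z) of square below 0.004 m and contact force between square and the arm below 0.1 N and contact force between square and the fingers below 0.1 N), for 0.2 s.
2. the scriber is drawn clear of its holder, held in the fingers, the square still flush (x of square in the frame of plate between -0.0745 and -0.07 m and y of square in the frame of plate between -0.042 and 0.042 m and angle between the x axis of square and the x axis of plate, either way round below 0.03 rad and x of blade_end in the frame of plate above 0.03 m and angle between square's own z axis and vertical below 0.04 rad and height (world z) of square below 0.004 m and distance between scriber and slot_mouth above 0.015 m and height (world z) of scriber above 0.03 m and contact force between scriber and holder below 0.05 N and contact force between scriber and the fingers above 0.5 N), for 0.1 s.
At the end, for the whole second after the job is handed in: Square on the table, let go, flush with the near edge (2 mm, 0.03 rad), within 42 mm of its middle, blade over the plate. Fingers hold the scriber at rest, point down within 0.2 rad, point 20 to 90 mm above the plate, over it, at most 35 mm from the blade's edge, touching nothing else (all of step 1 and height (world z) of scriber between 0.032 and 0.102 m and angle between scriber's own z axis and vertical below 0.2 rad and height (world z) of scriber_top above 0.15 m and x of scriber in the frame of plate between -0.06 and 0.06 m and y of scriber in the frame of plate between -0.09 and 0.09 m and y of scriber in the frame of square between -0.0475 and 0.0475 m and contact force between scriber and the fingers above 0.5 N and contact force between scriber and plate below 0.05 N and contact force between scriber and square below 0.05 N and contact force between scriber and holder below 0.05 N and linear speed of scriber below 0.03 m/s and angular speed of scriber below 0.2 rad/s); the arm keeps its last pose, push and grip.
It fails at once if a bystander is shifted by more than 2 cm (distance of any of tape_roll, marker, grease_tin, gearhead, bush from where it was at the start of the episode above 0.02 m).
It fails at once if the scriber is dropped onto the table or plate (height (world z) of scriber_top below 0.08 m).
It also fails if it takes over 58 s, if anything falls off the work surface, if the arm or the gripper's body presses on something with over 40 N, if the wrist force passes 120 N, or if a joint passes its speed limit or range.

## Working session

There is one attempt and no reset: what is moved stays moved. The work goes in short steps, each a Python script; the robot and the scene stay as the last script left them, time stands still between calls to the robot, and variables do not carry over. Pictures are saved under pics/ and viewed, and the job is handed in when it is done.

```bash
ls; mkdir -p pics; python3 - <<'E'
from workcell import robot
import cv2,numpy as np
np.set_printoptions(precision=5,suppress=True)
for n in ["side","top","wrist"]:
    if n=="wrist": print(robot.current_position(),robot.current_tool_rot())
    im=robot.get_image(n); cv2.imwrite(f"pics/{n}0.png",im[:,:,::-1]); print(n,robot.camera_info(n))
print(robot.current_clock())
E
```

```text
pics
side {'fov_y': 53.32921123439122, 'cx': 323.0591536208364, 'cy': 244.81591761639018, 'world_from_camera': array([[ 0.99974,  0.01218,  0.01945,  0.59836],
       [ 0.01114,  0.48356, -0.87524, -0.99362],
       [-0.02007,  0.87522,  0.4833 ,  0.74562],
       [ 0.     ,  0.     ,  0.     ,  1.     ]])}
top {'fov_y': 49.109130961582586, 'cx': 317.88551118431366, 'cy': 243.78309732562042, 'world_from_camera': array([[ 0.00087,  0.9846 , -0.17481,  0.29553],
       [-0.99994, -0.00098, -0.01048,  0.1385 ],
       [-0.01049,  0.17481,  0.98455,  1.6427 ],
       [ 0.     ,  0.     ,  0.     ,  1.     ]])}
[ 0.20247 -0.6435   0.23055] [-3.10375 -0.47677  0.00046]
wrist {'fov_y': 66.63137531186233, 'cx': 316.07136123670006, 'cy': 235.10037340257242, 'hand_eye': array([[ 0.00046,  0.9623 ,  0.27199,  0.06746],
       [ 1.     , -0.00048,  0.00001,  0.0001 ],
       [ 0.00014,  0.27199, -0.9623 , -0.14275],
       [ 0.     ,  0.     ,  0.     ,  1.     ]])}
0.15
```

View pics/side0.png

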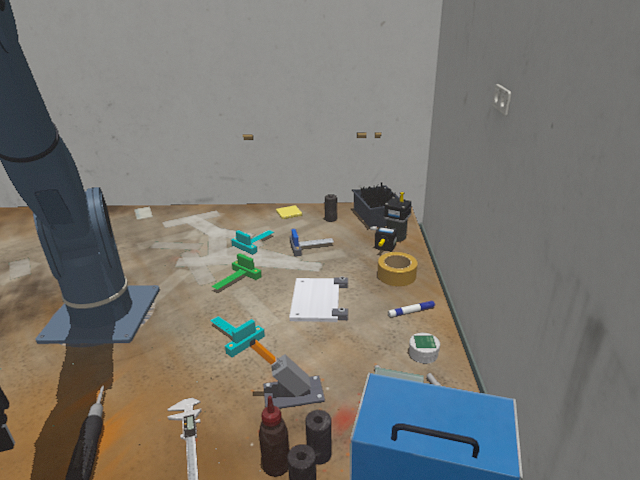

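View pics/top0.png

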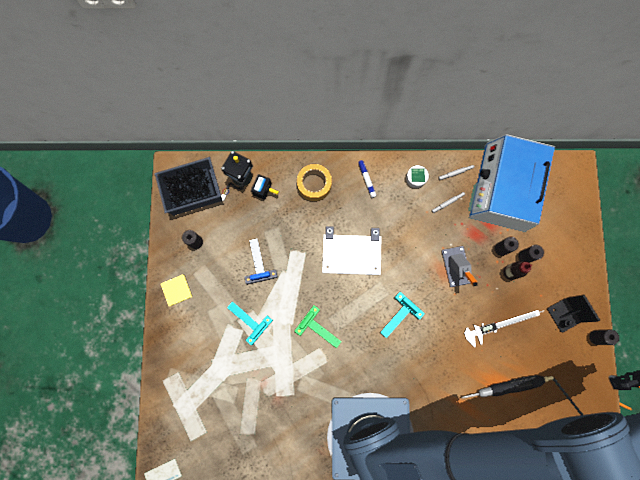

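View pics/wrist0.png

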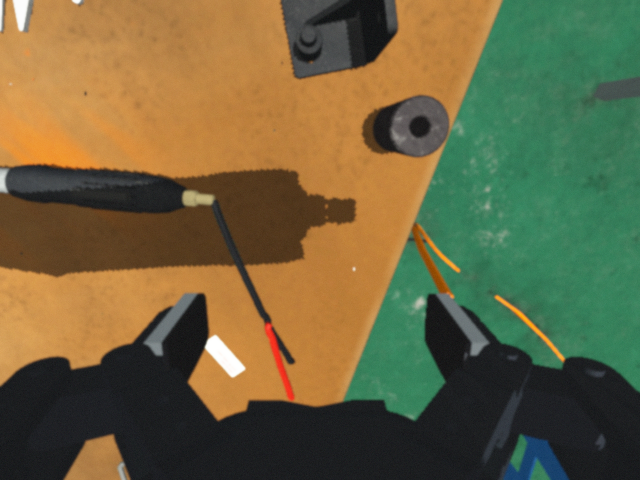

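The square with the blue grip is at top (262,277), its blade running up to (254,240). The plate is around (352,255), the holder at (457,267), and the scriber's end at (475,279). I'll get coarse positions from these first, then take close wrist looks.

```bash
cat > h.py <<'E'
from workcell import robot
import cv2,numpy as np
from scipy.spatial.transform import Rotation as R
np.set_printoptions(precision=4,suppress=True)
def K(ci,):
    f=240/np.tan(np.radians(ci['fov_y'])/2); return np.array([[f,0,ci['cx']],[0,f,ci['cy']],[0,0,1]])
def W(name,pose=None):
    ci=robot.camera_info(name)
    if name!='wrist': return K(ci),ci['world_from_camera']
    T=np.eye(4);T[:3,:3]=R.from_rotvec(pose[1]).as_matrix();T[:3,3]=pose[0]
    return K(ci),T@ci['hand_eye']
def ray(k,w,uv):
    d=np.array([(uv[0]-k[0,2])/k[0,0],-(uv[1]-k[1,2])/k[1,1],-1.]); return w[:3,3],w[:3,:3]@d
def onz(k,w,uv,z):
    o,d=ray(k,w,uv); return o+d*(z-o[2])/d[2]
def proj(k,w,p):
    p=np.atleast_2d(p); c=(p-w[:3,3])@w[:3,:3]; return np.c_[k[0,2]+k[0,0]*c[:,0]/-c[:,2], k[1,2]-k[1,1]*c[:,1]/-c[:,2]]
def down(yaw): # tool z down, tool x at heading yaw ; tool y = z x x
    x=np.array([np.cos(yaw),np.sin(yaw),0]);z=np.array([0,0,-1.]);y=np.cross(z,x)
    return R.from_matrix(np.c_[x,y,z]).as_rotvec()
def snap(name,fn,):
    pose=(robot.current_position(),robot.current_tool_rot())
    im=robot.get_image(name); cv2.imwrite(fn,im[:,:,::-1])
    np.savez(fn[:-4]+'.npz',p=pose[0],r=pose[1]); return im
def load(fn):
    d=np.load(fn[:-4]+'.npz'); return W('wrist',(d['p'],d['r']))
E
python3 - <<'E'
from h import *
k,w=W('top')
for n,uv,z in [('sq grip',(262,276),.058),('blade end',(254,240),.015),('plate c',(352,255),.012),('nearL',(323,273),.012),('nearR',(381,275),.012),('holder',(457,267),.0),('scr top',(475,279),.13)]:
    print(n,onz(k,w,uv,z))
im=cv2.imread('pics/top0.png'); cv2.imwrite('pics/topc.png',cv2.resize(im[215:305,230:490],None,fx=3,fy=3,interpolation=cv2.INTER_CUBIC))
print(robot.current_joints(), R.from_rotvec(robot.current_tool_rot()).as_matrix())
E
```

```text
sq grip [0.4778 0.3249 0.058 ]
blade end [0.5969 0.3574 0.015 ]
plate c [0.5492 0.0487 0.012 ]
nearL [0.4924 0.1398 0.012 ]
nearR [ 0.4861 -0.0409  0.012 ]
holder [ 0.5127 -0.2813  0.    ]
scr top [ 0.4606 -0.2982  0.13  ]
[ 1.1822  0.5764  0.0248  1.4377 -0.015   1.129  -0.0565] [[ 0.9539  0.3001 -0.0004]
 [ 0.3001 -0.9539  0.0012]
 [-0.0001 -0.0013 -1.    ]]
```

View pics/topc.png

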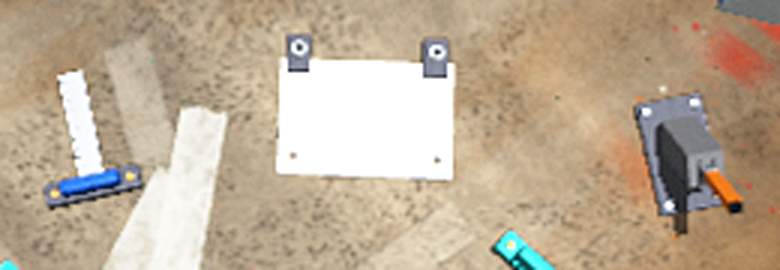

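```bash
python3 - <<'E'
from h import *
for p,y in [((.57,-.27,.33),-.0),((.6,.05,.33),-.03),((.57,.3,.30),.26),((.47,.325,.1),.26),((.47,.05,.1),-.03)]:
  for dy in (0,np.pi): 
    q=robot.inverse_kinematics(np.array(p),down(y+dy)); print(p,y+dy,q)
E
```

```text
(0.57, -0.27, 0.33) 0.0 [ 0.3637  0.4441  0.007   1.4009 -0.0031  1.2966 -1.1999]
(0.57, -0.27, 0.33) 3.141592653589793 [ 0.8011  0.5152 -0.7424  1.3833  0.3465  1.3751  1.628 ]
(0.6, 0.05, 0.33) -0.03 [ 0.0749  0.4121 -0.3665  1.4691  0.15    1.2881 -1.9063]
(0.6, 0.05, 0.33) 3.1115926535897933 [ 0.3472  0.4866 -0.8326  1.459   0.3619  1.355   1.0361]
(0.57, 0.3, 0.3) 0.26 [-0.1197  0.5612 -0.7676  1.3993  0.3898  1.3358 -2.2109]
(0.57, 0.3, 0.3) 3.401592653589793 [ 0.0702  0.7162 -1.243   1.3922  0.6729  1.4967  0.6949]
(0.47, 0.325, 0.1) 0.26 [-0.3296  0.6171 -0.5539  1.8575  0.4421  0.7917 -2.4287]
(0.47, 0.325, 0.1) 3.401592653589793 [-0.1176  0.7222 -0.9302  1.8501  0.7133  0.9439  0.4548]
(0.47, 0.05, 0.1) -0.03 [-0.1086  0.4627 -0.1357  2.1143  0.112   0.5711 -1.9253]
(0.47, 0.05, 0.1) 3.1115926535897933 [ 0.3113  0.5436 -0.7482  2.1     0.5713  0.7086  0.7266]
```

```bash
python3 - <<'E'
from h import *
robot.servo_line(np.array([.203,-.644,.36]),vel=.2)
robot.movep(np.array([.55,-.28,.33]),down(0)); snap('wrist','pics/w1.png'); print(robot.current_clock(),robot.current_position(),robot.current_joints())
robot.movep(np.array([.58,.05,.30]),down(0)); snap('wrist','pics/w2.png'); print(robot.current_clock(),robot.current_joints())
robot.movep(np.array([.56,.31,.25]),down(.26)); snap('wrist','pics/w3.png'); print(robot.current_clock(),robot.current_joints())
E
```

```text
2.825 [ 0.5494 -0.2814  0.33  ] [ 0.4247  0.4217 -0.044   1.4367  0.0194  1.2837 -1.1936]
4.1333 [-0.0778  0.3838 -0.127   1.5796  0.0523  1.1814 -1.7891]
5.2167 [-0.4304  0.5126 -0.2368  1.5035  0.1289  1.1402 -2.0065]
```

View pics/w1.png

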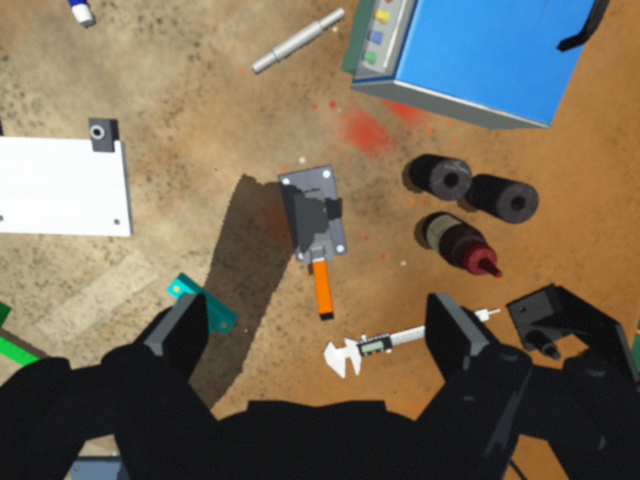

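View pics/w2.png

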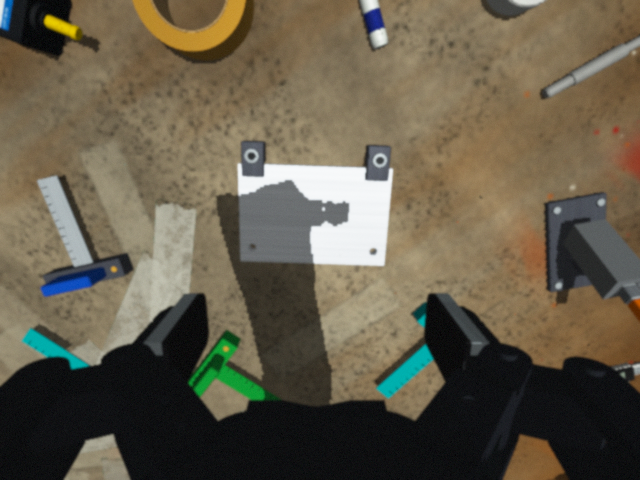

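View pics/w3.png

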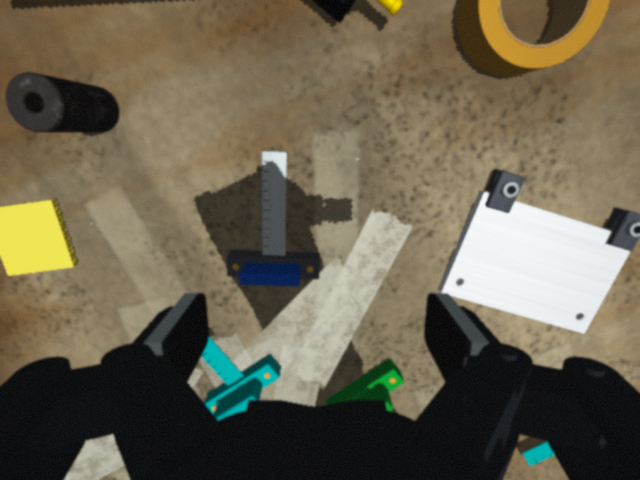

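```bash
python3 - <<'E'
from h import *
def crop(fn,out,u0,v0,u1,v1,s):
    im=cv2.imread(fn)[v0:v1,u0:u1]; cv2.imwrite(out,cv2.resize(im,None,fx=s,fy=s,interpolation=cv2.INTER_CUBIC))
crop('pics/w1.png','pics/w1c.png',265,150,365,330,3.3)
crop('pics/w2.png','pics/w2c.png',225,130,405,280,4)
crop('pics/w3.png','pics/w3c.png',215,140,335,300,3.7)
E
```

```text
(no output)
```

View pics/w1c.png

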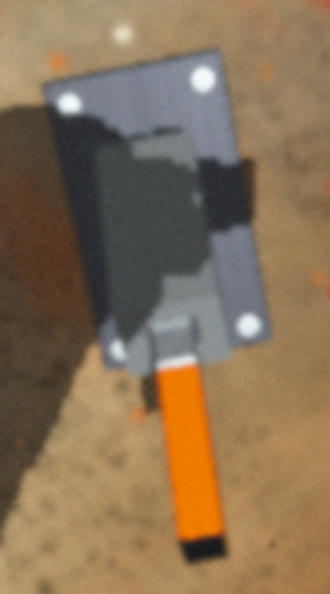

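View pics/w2c.png

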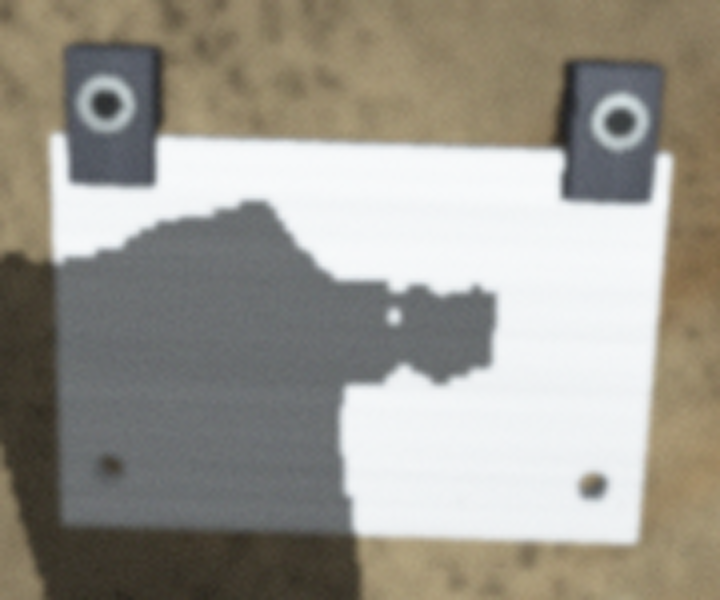

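View pics/w3c.png

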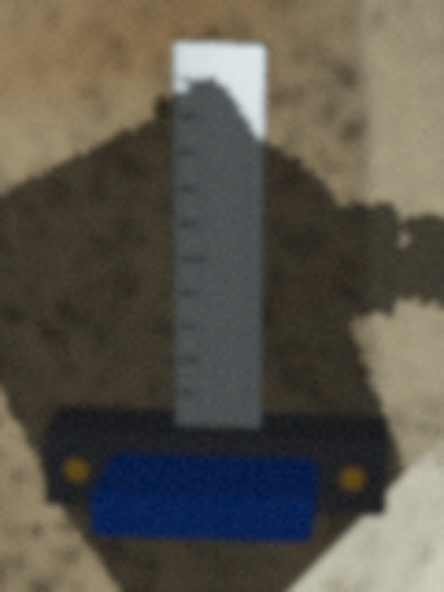

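```bash
python3 - <<'E'
from h import *
k,w=load('pics/w2.png'); f=lambda c,z:np.array([onz(k,w,(225+u/4,130+v/4),z) for u,v in c])
P=f([(60,526),(640,543),(672,155),(50,133)],.012); print(P, 'centre',P.mean(0)); 
nl,nr,fr,fl=P; print('lens',np.linalg.norm(nl-nr),np.linalg.norm(nl-fl),np.linalg.norm(nr-fr),'yaws',[np.arctan2(*(a[1::-1])) for a in (fl-nl,fr-nr)],[np.arctan2(-a[0],a[1]) for a in (nl-nr,fl-fr)],'edge mid',(nl+nr)/2)
k,w=load('pics/w3.png'); f=lambda c,z:np.array([onz(k,w,(215+u/3.7,140+v/3.7),z) for u,v in c])
B=f([(174,43),(267,43),(174,427),(263,427)],.0165); S=f([(77,470),(352,478)],.024); G=f([(93,538),(312,540),(105,500),(315,500)],.058)
print('blade end',B[:2].mean(0),'blade root',B[2:].mean(0),'pins',S,S.mean(0),'grip',G,G.mean(0))
d=B[:2].mean(0)-B[2:].mean(0); print(np.linalg.norm(d),np.arctan2(d[1],d[0])); d=S[0]-S[1]; print(np.arctan2(-d[0],d[1]),np.linalg.norm(d))
k,w=load('pics/w1.png'); f=lambda c,z:np.array([onz(k,w,(265+u/3.3,150+v/3.3),z) for u,v in c])
H=f([(44,86),(218,50),(270,338),(105,368)],.008);Sc=f([(68,103),(203,80),(249,325),(118,350)],.009)
print('holder',H,H.mean(0),Sc.mean(0)); 
for a in (H[0]-H[3],H[1]-H[2],Sc[0]-Sc[3],Sc[1]-Sc[2]): print(np.linalg.norm(a),np.arctan2(a[1],a[0]))
y=np.mean([np.arctan2(a[1],a[0]) for a in (H[0]-H[3],H[1]-H[2])]); c=H.mean(0);c[2]=0
Rz=R.from_euler('z',y).as_matrix(); ax=Rz@[-.565,0,.825]; m=c+Rz@[-.025,0,.084]
n=np.cross(ax,Rz@[0,1,0]); n=n*np.sign(n[2])
print(y,'mouth',m, 'px',(proj(k,w,m)-[265,150])*3.3,'top', m+ax*.08-n*.00125,(proj(k,w,m+ax*.08-n*.00125)-[265,150])*3.3, 'yaxis', Rz@[0,1,0])
for s in (0,.015,.08):
  for e in (-.007,.007):
    for g in (-.007,.007): print(s,(proj(k,w,m+ax*s-n*.00125+n*g+Rz@[0,e,0])-[265,150])*3.3)
E
```

```text
[[ 0.492   0.143   0.012 ]
 [ 0.486  -0.0388  0.012 ]
 [ 0.6064 -0.0422  0.012 ]
 [ 0.613   0.1388  0.012 ]] centre [0.5494 0.0502 0.012 ]
lens 0.18186913441919975 0.12109803732574574 0.1204676961835518 yaws [np.float64(-0.0344659760877532), np.float64(-0.028085966796888375)] [np.float64(-0.03334101112609597), np.float64(-0.03683038650091785)] edge mid [0.489  0.0521 0.012 ]
blade end [0.5977 0.3598 0.0165] blade root [0.49   0.3356 0.0165] pins [[0.4694 0.3722 0.024 ]
 [0.4873 0.2942 0.024 ]] [0.4784 0.3332 0.024 ] grip [[0.4659 0.3599 0.058 ]
 [0.4802 0.303  0.058 ]
 [0.4774 0.359  0.058 ]
 [0.4916 0.305  0.058 ]] [0.4788 0.3317 0.058 ]
0.11032876855089085 0.22097920624198236
0.2254990448934827 0.080027485737466
holder [[ 0.563  -0.234   0.008 ]
 [ 0.5766 -0.3006  0.008 ]
 [ 0.4612 -0.3228  0.008 ]
 [ 0.4483 -0.2556  0.008 ]] [ 0.5123 -0.2782  0.008 ] [ 0.5114 -0.2783  0.009 ]
0.11670848134298367 0.18597840398536822
0.11750487213739624 0.19063476205107766
0.1017853138390417 0.17696545272656575
0.10015603764637827 0.1931758477064452
0.18830658301822295 mouth [ 0.4877 -0.2829  0.084 ] px [[172.4484 335.1249]] top [ 0.4423 -0.2916  0.1493] [[202.3851 549.2344]] yaxis [-0.1872  0.9823  0.    ]
0 [[196.0633 345.6428]]
0 [[190.3181 321.2578]]
0 [[156.1753 352.8949]]
0 [[149.3867 328.7442]]
0.015 [[201.4841 380.9963]]
0.015 [[195.7456 356.9741]]
0.015 [[160.64   388.3585]]
0.015 [[153.8067 364.5787]]
0.08 [[228.2946 555.8502]]
0.08 [[222.6898 534.2858]]
0.08 [[182.7164 563.7149]]
0.08 [[175.744  542.4318]]
```

```bash
python3 - <<'E'
from h import *
k,w=load('pics/w3.png'); print('turq',onz(k,w,(275,358),.024),onz(k,w,(208,400),.024),onz(k,w,(402,375),.024))
c=np.array([.4785,.3327]); o=down(.223+np.pi/2)
robot.gripper_to(.052,60)
robot.movep(np.array([*c,.12]),o); print(robot.current_joints())
hit=robot.servo_line(np.array([*c,.030]),o,vel=.08,threshold=8); print('hit',hit,robot.current_position(),robot.current_contact_force())
snap('wrist','pics/w4.png'); print(robot.current_clock())
E
```

```text
turq [0.3705 0.3062 0.024 ] [0.2936 0.3711 0.024 ] [0.386  0.1563 0.024 ]
[-0.3107  0.6106 -0.5903  1.8073  0.4368  0.8561 -0.8894]
hit False [0.4788 0.3329 0.0305] [ 0.4564 -1.0283  0.5735]
8.0167
```

View pics/w4.png

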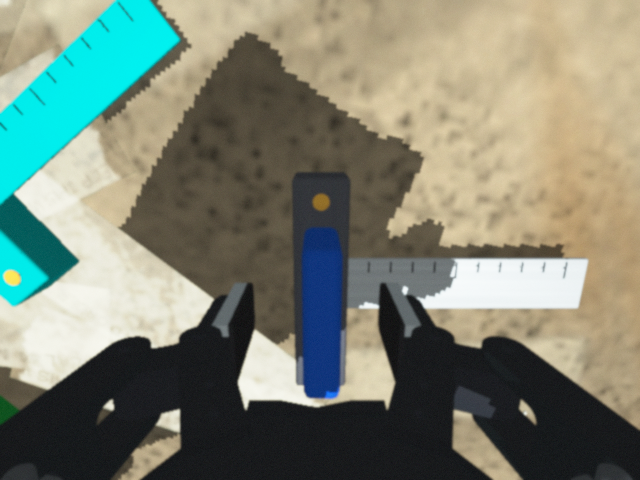

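The blue grip (column 322) sits between the open pads (237 to 395) and runs parallel to them, so I'll close, lift and carry.

```bash
python3 - <<'E'
from h import *
robot.gripper_to(.0,60); print('w',robot.current_grip_width(),robot.current_position(),robot.current_contact_force())
p=np.array(robot.current_position())
robot.servo_line(p+[0,0,.09],vel=.12); print(robot.current_contact_force(),robot.current_torque())
yaw=-.033; ex=np.array([np.cos(yaw),np.sin(yaw),0]); em=np.array([.489,.0521,0])
t=em-ex*(.012+.014); t[2]=.12
robot.movep(t,down(yaw+np.pi/2)); print(robot.current_position(),robot.current_joints())
t[2]=.060; robot.servo_line(t,vel=.12)
snap('wrist','pics/w5.png'); snap('side','pics/s5.png'); print(robot.current_clock())
im=cv2.imread('pics/s5.png'); cv2.imwrite('pics/s5c.png',cv2.resize(im[180:380,220:420],None,fx=3,fy=3,interpolation=cv2.INTER_CUBIC))
E
```

```text
w 0.013098789562517909 [0.4787 0.3327 0.0302] [ 1.4488 -1.073   1.0732]
[ 0.4046  0.2226 -3.0843] [0.0092 0.0097 0.0123]
[0.4637 0.0546 0.1201] [ 0.1897  0.4631 -0.5692  2.0975  0.3901  0.6825 -0.6698]
11.175
```

View pics/w5.png

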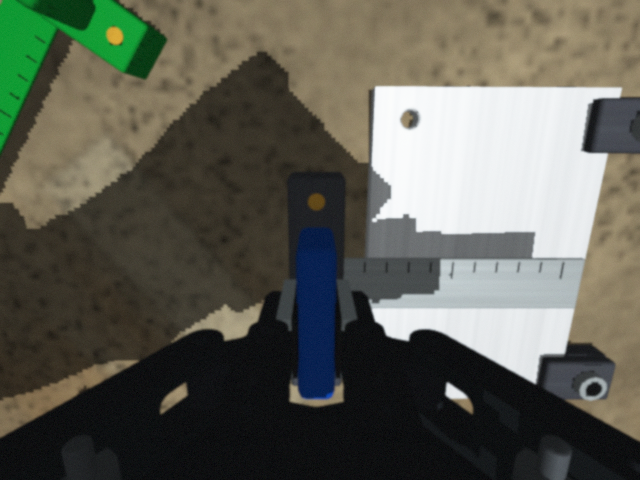

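View pics/s5c.png

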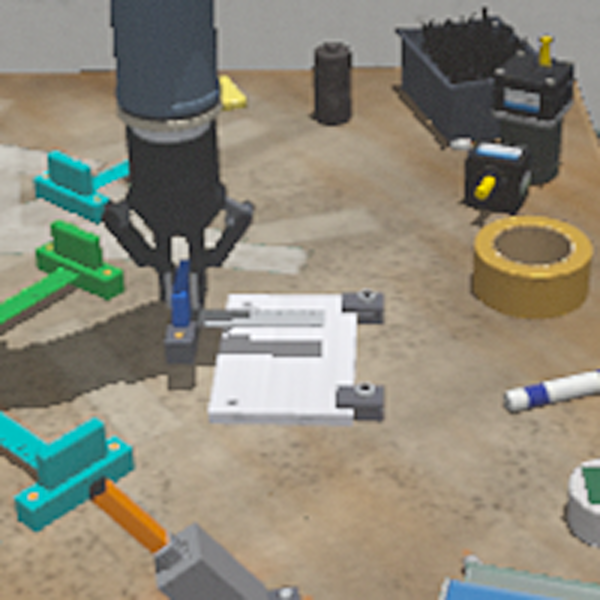

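The square hangs level: stock at columns 290 to 345, plate edge at 368 to 374 and parallel, blade over the plate. Next: lower it, push it flush and release.

```bash
python3 - <<'E'
from h import *
yaw=-.033; ex=np.array([np.cos(yaw),np.sin(yaw),0])
p=np.array(robot.current_position()); t=p.copy(); t[2]=.034
robot.servo_line(t,vel=.08); f0=np.array(robot.current_contact_force())
t[2]=.027
hit=robot.servo_line(t,vel=.02,threshold=5); print('down',hit,robot.current_position(),np.array(robot.current_contact_force())-f0)
p=np.array(robot.current_position())
hit=robot.servo_line(p+ex*.025,vel=.025,threshold=10); p2=np.array(robot.current_position()); print('fwd',hit,p2,(p2-p)@ex,np.array(robot.current_contact_force())-f0,robot.current_torque())
snap('wrist','pics/w6.png'); print(robot.current_clock())
E
```

```text
down True [0.4644 0.0534 0.03  ] [-0.2502  0.0012  9.2739]
fwd True [0.4645 0.0534 0.03  ] 6.635428200959394e-05 [-2.9445  0.0053  9.6594] [ 0.0795  0.2285 -0.0255]
12.3167
```

View pics/w6.png

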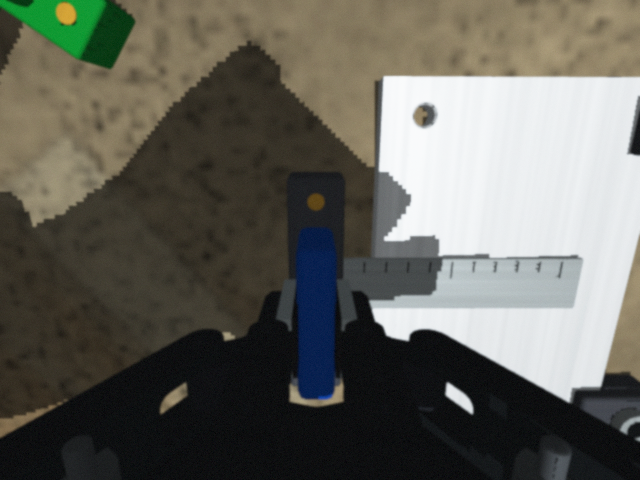

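It is on the table, but the forward move stopped at once on a transient, and the gap is still about 10 mm. I'll relieve the downward load a little and push again.

```bash
python3 - <<'E'
from h import *
yaw=-.033; ex=np.array([np.cos(yaw),np.sin(yaw),0])
p=np.array(robot.current_position()); p[2]+=.0012
robot.servo_line(p,vel=.02); f0=np.array(robot.current_contact_force()); print(f0)
robot.servo_line(p+ex*.006,vel=.03); print(robot.current_position(),robot.current_contact_force())
hit=robot.servo_line(p+ex*.025,vel=.02,threshold=10); p2=np.array(robot.current_position()); print('fwd',hit,p2,(p2-p)@ex,np.array(robot.current_contact_force())-f0,robot.current_torque())
snap('wrist','pics/w7.png'); print(robot.current_clock())
E
```

```text
[-0.0626 -0.0001 -3.2886]
[0.4707 0.0532 0.0311] [-0.2472  0.9462 -3.5508]
fwd True [0.4797 0.0527 0.0307] 0.015220776371221201 [ 0.4891  0.0858 -0.2947] [ 0.0011 -0.0048 -0.0537]
13.5667
```

View pics/w7.png

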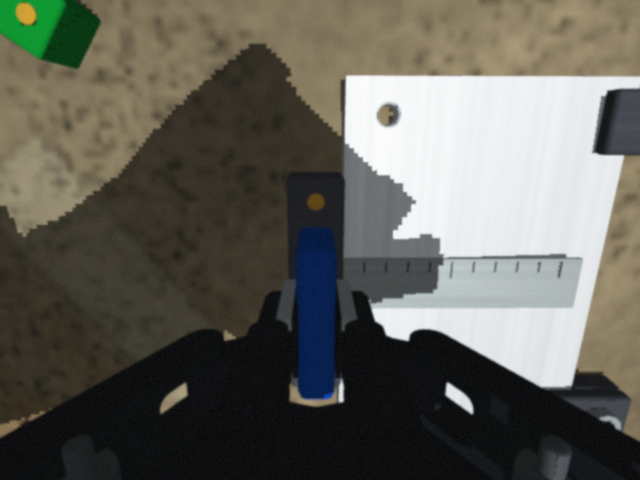

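```bash
python3 - <<'E'
from h import *
yaw=-.033; ex=np.array([np.cos(yaw),np.sin(yaw),0])
p=np.array(robot.current_position())
hit=robot.servo_line(p+[0,0,-.003],vel=.01,threshold=4); print('down',hit,robot.current_position(),robot.current_contact_force())
p=np.array(robot.current_position())
hit=robot.servo_line(p+ex*.004,vel=.01,threshold=8); print('fwd',hit,np.array(robot.current_position())-p,robot.current_contact_force(),robot.current_torque())
robot.gripper_to(.05); print(robot.current_grip_width(),robot.current_contact_force())
p=np.array(robot.current_position()); 
robot.servo_line(p+[0,0,.12],vel=.15); snap('wrist','pics/w8.png')
robot.movep(np.array([.56,.05,.22]),down(yaw)); snap('wrist','pics/w9.png'); print(robot.current_clock())
E
```

```text
down True [0.4795 0.0525 0.03  ] [-0.5389 -0.0162  6.9623]
fwd True [ 0.0004 -0.0001  0.    ] [-2.3101 -0.2077  7.0106] [ 0.2056  0.2399 -0.0117]
0.04983503055748749 [-0.3079  0.5814  0.4612]
16.7583
```

View pics/w9.png

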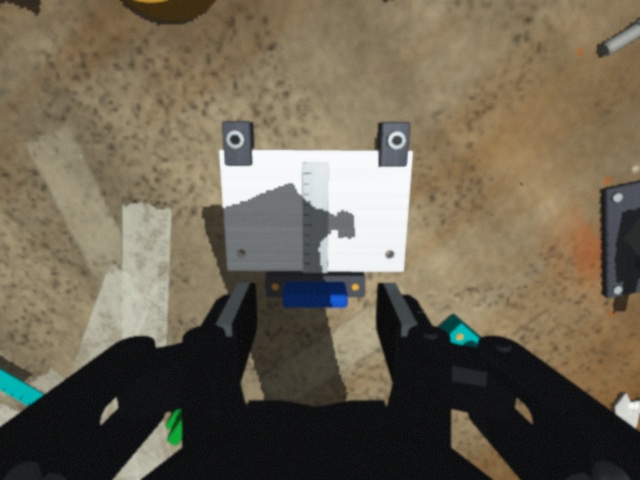

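View pics/w8.png

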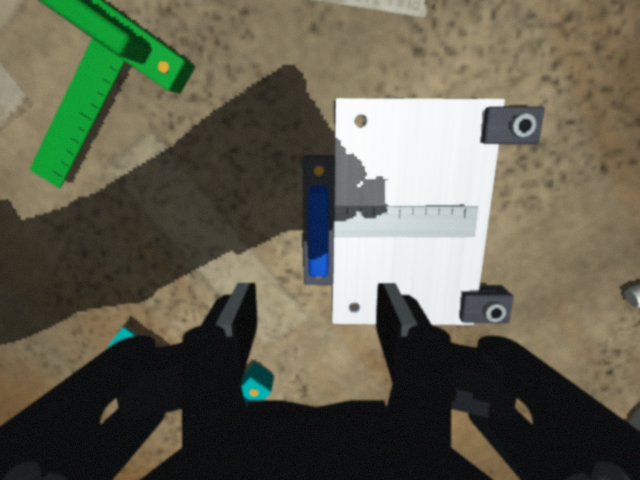

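```bash
python3 - <<'E'
import cv2
im=cv2.imread('pics/w9.png')[145:315,215:415]; cv2.imwrite('pics/w9c.png',cv2.resize(im,None,fx=3.5,fy=3.5,interpolation=cv2.INTER_CUBIC))
im=cv2.imread('pics/w8.png')[90:335,290:510]; cv2.imwrite('pics/w8c.png',cv2.resize(im,None,fx=2.4,fy=2.4,interpolation=cv2.INTER_CUBIC))
E
```

```text
(no output)
```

View pics/w9c.png

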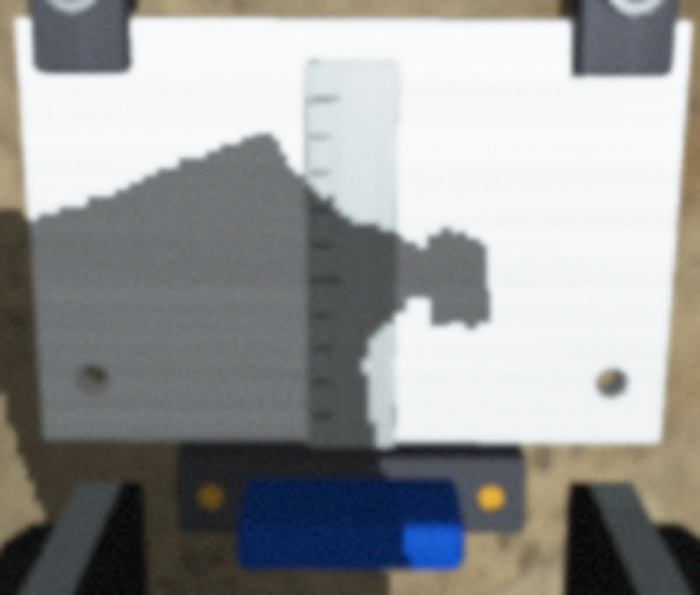

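View pics/w8c.png

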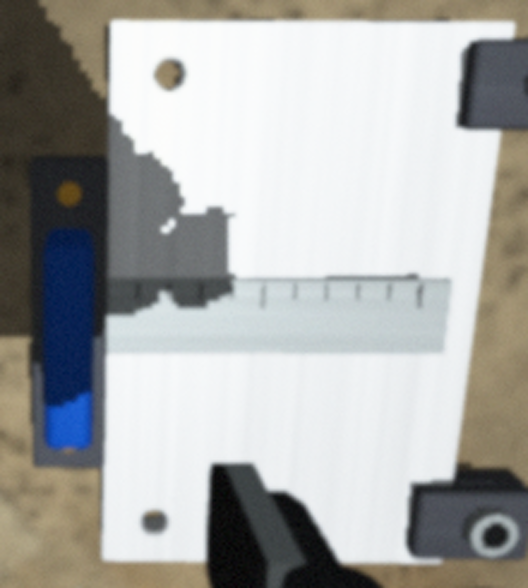

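```bash
python3 - <<'E'
from h import *
def rep(fn,off,s,P,pins,bl,sf):
    k,w=load(fn); f=lambda c,z:np.array([onz(k,w,(off[0]+u/s,off[1]+v/s),z) for u,v in c])
    nl,nr,fr,fl=f(P,.012); ey=(nl-nr); yaw=np.arctan2(-ey[0],ey[1]); em=(nl+nr)/2; Rz=R.from_euler('z',-yaw).as_matrix()
    print('plate yaw',yaw,np.linalg.norm(ey),'em',em)
    loc=lambda X:(X-em)@Rz.T*1000
    print('far',loc(np.array([fl,fr])),'pins',loc(f(pins,.024)),'blade',loc(f(bl,.0165)),'stockfront',loc(f(sf,.024)))
rep('pics/w9.png',(215,145),3.5,[(44,440),(660,442),(692,20),(15,17)],[(210,497),(491,497)],[(306,60),(399,62),(310,430),(395,430)],[(182,447),(522,446)])
rep('pics/w8.png',(290,90),2.4,[(108,20),(102,560),(440,560),(515,22)],[(69,194),(68,451)],[(451,279),(443,352),(130,279),(130,351)],[(106,157),(103,466)])
E
```

```text
plate yaw -0.03406238137236577 0.18037763395994583 em [0.4895 0.052  0.012 ]
far [[120.7114  90.3767   0.    ]
 [120.5917 -90.3941   0.    ]] pins [[-12.5737  40.6553  12.    ]
 [-12.2965 -39.8356  12.    ]] blade [[110.0639  12.6247   4.5   ]
 [109.6307 -12.1092   4.5   ]
 [  5.1204  12.1563   4.5   ]
 [  5.2057 -12.3514   4.5   ]] stockfront [[  2.7376  48.1678  12.    ]
 [  3.3748 -48.096   12.    ]]
plate yaw -0.02998659013044419 0.18064027822519832 em [0.4919 0.0516 0.012 ]
far [[121.3026  89.3615   0.    ]
 [119.7489 -89.8879   0.    ]] pins [[-11.653   40.0101  12.    ]
 [-12.0161 -43.5634  12.    ]] blade [[109.6112  12.3347   4.5   ]
 [109.8937 -11.8065   4.5   ]
 [  7.7557  12.3627   4.5   ]
 [  8.203  -11.5344   4.5   ]] stockfront [[ -0.6012  50.9355  12.    ]
 [ -0.4732 -48.8661  12.    ]]
```

Flush and central: the pins sit 12 mm in front of the edge and the yaw difference is about 0.004 rad. For the scriber I'll approach along its axis, tool tilted 0.6 rad, so that straightening the tool makes it upright. First I'll check reach.

```bash
cat >> h.py <<'E'
def hold(c=np.array([.512,-.2782,0]),y=.188):
    Rz=R.from_euler('z',y).as_matrix(); ax=Rz@[-np.sin(.6),0,np.cos(.6)]; n=Rz@[np.cos(.6),0,np.sin(.6)]; hy=Rz@[0,1,0]
    m=c+Rz@[-.025,0,.084]
    return m-n*.00125,ax,n,hy,R.from_matrix(np.c_[n,-hy,-ax]).as_rotvec()
E
python3 - <<'E'
from h import *
m,ax,n,hy,o=hold()
for s in (.036,.115,.136,.18,.2):
    print(s,m+ax*s,robot.inverse_kinematics(m+ax*s,o))
for yy in (.19,-.03,.6): print(robot.inverse_kinematics(np.array([.55,.02,.168]),down(yy)))
E
```

```text
0.036 [ 0.4665 -0.2869  0.113 ] [ 1.4839  0.7164 -1.0907  2.267   1.3608  0.1883 -2.0381]
0.115 [ 0.4226 -0.2952  0.1782] [ 1.3924  0.4182 -0.7125  2.2518 -0.8181  0.2938  0.148 ]
0.136 [ 0.411  -0.2974  0.1955] [ 1.22    0.3368 -0.4271  2.247  -0.9904  0.4429  0.3349]
0.18 [ 0.3866 -0.3021  0.2319] [ 1.7519  0.3789 -1.0587  2.2032 -0.3969  0.418  -0.2601]
0.2 [ 0.3755 -0.3042  0.2484] [ 1.6533  0.285  -0.8471  2.1892 -0.6235  0.5295 -0.015 ]
[ 0.0269  0.4627 -0.2166  1.8486  0.1288  0.8438 -1.6342]
[-0.0093  0.4603 -0.1637  1.8499  0.0975  0.8391 -1.8223]
[ 0.0938  0.4696 -0.3151  1.8461  0.187   0.8547 -1.2835]
```

```bash
cat >> h.py <<'E'
def gpose(s,b,lat=0,m=None):
    m0,ax,n,hy,_=hold(); m=m0 if m is None else m
    Rb=R.from_rotvec(hy*b).as_matrix()   # b>0 turns tool z from -ax towards vertical
    z=Rb@(-ax); x=Rb@n; o=R.from_matrix(np.c_[x,-hy,z]).as_rotvec()
    return m+ax*s+.019*z+hy*lat,o
def upright(pt,b,yaw,g):  # pt: scriber point, g: grasp distance from the point
    x=np.array([np.cos(yaw),np.sin(yaw),0]); y=np.array([-np.sin(yaw),np.cos(yaw),0])
    Rb=R.from_rotvec(y*b).as_matrix(); z=Rb@[0,0,-1.]; xx=Rb@x
    return np.array(pt)+[0,0,g]+.019*z, R.from_matrix(np.c_[xx,-y,z]).as_rotvec()
E
python3 - <<'E'
from h import *
for b in (0,.15,.3,.45,.6):
    print('b',b, 'toolz',R.from_rotvec(gpose(.05,b)[1]).as_matrix()[:,2])
    for s in (.05,.09,.13,.15): print('  ',s,gpose(s,b)[0],robot.inverse_kinematics(*gpose(s,b)))
    for yy in (.19,-.3): print('   up',robot.inverse_kinematics(*upright([.55,.02,.062],b,yy,.12)))
E
```

```text
b 0 toolz [ 0.5547  0.1055 -0.8253]
   0.05 [ 0.4692 -0.2863  0.1089] [ 1.4674  0.72   -1.0737  2.2673  1.4192  0.1816 -2.0959]
   0.09 [ 0.447  -0.2906  0.1419] [ 1.5868  0.6768 -1.1789  2.2609  0.9852  0.2227 -1.667 ]
   0.13 [ 0.4249 -0.2948  0.1749] [ 1.4181  0.4366 -0.7604  2.2527 -0.758   0.266   0.0858]
   0.15 [ 0.4138 -0.2969  0.1914] [ 1.3135  0.362  -0.5635  2.2466 -0.9191  0.3876  0.2582]
   up [ 0.0259  0.4687 -0.2155  1.8545  0.131   0.8321 -1.6363]
   up [-0.054   0.4645 -0.0987  1.8574  0.0603  0.8225 -2.0541]
b 0.15 toolz [ 0.4273  0.0813 -0.9004]
   0.05 [ 0.4668 -0.2868  0.1075] [ 1.2936  0.6125 -0.8974  2.1919  0.7122  0.2463 -1.4747]
   0.09 [ 0.4446 -0.291   0.1405] [ 1.2589  0.4862 -0.7468  2.1906  0.0052  0.2606 -0.7619]
   0.13 [ 0.4224 -0.2952  0.1735] [ 1.1066  0.3604 -0.4465  2.1847 -0.5307  0.3899 -0.2062]
   0.15 [ 0.4113 -0.2973  0.19  ] [ 1.0189  0.3129 -0.2938  2.1791 -0.6306  0.4682 -0.0921]
   up [ 0.0074  0.5393 -0.2093  1.7289  0.1258  1.0374 -1.6341]
   up [-0.0113  0.5329 -0.1163  1.7367 -0.0016  1.0124 -1.9854]
b 0.3 toolz [ 0.2903  0.0552 -0.9
[... 857 characters left out ...]
8  0.3304 -0.1164  2.0247 -0.1079  0.6851 -0.7051]
   up [-0.0276  0.701  -0.194   1.4861  0.1194  1.4182 -1.6314]
   up [ 0.0348  0.6909 -0.1201  1.5036 -0.085   1.3724 -1.9104]
b 0.6 toolz [ 0. -0. -1.]
   0.05 [ 0.4587 -0.2883  0.1056] [ 0.5809  0.5312 -0.1571  1.938   0.1261  0.6817 -1.0358]
   0.09 [ 0.4365 -0.2926  0.1386] [ 0.6113  0.466  -0.1582  1.9452  0.1054  0.7382 -0.9912]
   0.13 [ 0.4143 -0.2968  0.1716] [ 0.638   0.4021 -0.1512  1.9452  0.0823  0.8002 -0.9414]
   0.15 [ 0.4032 -0.2989  0.1881] [ 0.6496  0.3709 -0.1442  1.9424  0.0705  0.8331 -0.9152]
   up [-0.0436  0.788  -0.1849  1.3707  0.1164  1.5959 -1.6295]
   up [ 0.0466  0.7763 -0.1139  1.3931 -0.1196  1.5426 -1.8906]
```

Vertical-ish gripping (b = 0.45 rad from the axis) is well inside the joint ranges for the draw and for the final pose. Moving to pre-grasp and taking a close look.

```bash
python3 - <<'E'
from h import *
b=.45
p,o=gpose(.05,b); z=R.from_rotvec(o).as_matrix()[:,2]
robot.movep(np.array([.50,-.08,.28]),o)
robot.movep(p-z*.10,o); print(robot.current_position(),robot.current_joints()); snap('wrist','pics/w10.png'); print(robot.current_clock())
k,w=load('pics/w10.png'); m,ax,n,hy,_=hold()
im=cv2.imread('pics/w10.png')
for s in (0,.015,.08):
    q=[tuple(np.round(x*8).astype(int)) for x in proj(k,w,np.array([m+ax*s+hy*e+n*.007 for e in(-.007,.007)]))]
    cv2.line(im,q[0],q[1],(0,255,0),1,cv2.LINE_AA,3)
cv2.imwrite('pics/w10o.png',im)
E
```

```text
[ 0.4482 -0.2888  0.2046] [ 0.6453  0.3467 -0.1237  1.9405 -0.0855  0.7462 -0.7895]
18.4
```

View pics/w10o.png

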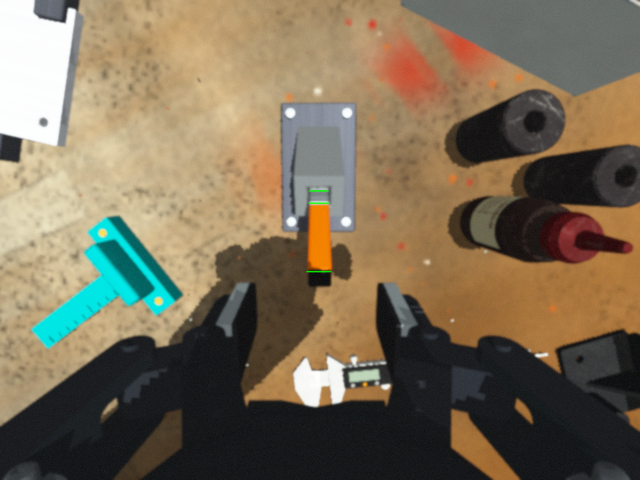

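The predicted edges (green) match the scriber: centre column 319, orange start at row 204, orange end at row 271. The dark patch below that is the end face. Descending and gripping.

```bash
python3 - <<'E'
from h import *
b=.45
p,o=gpose(.05,b)
print(robot.servo_line(p,o,vel=.12,threshold=10),robot.current_position()-p)
snap('wrist','pics/w11.png')
robot.gripper_to(0,80); print(robot.current_grip_width(),robot.current_position()-p,robot.current_contact_force(),robot.current_torque())
snap('wrist','pics/w12.png');print(robot.current_clock())
a=cv2.imread('pics/w11.png');c=cv2.imread('pics/w12.png');cv2.imwrite('pics/w112.png',np.hstack([a[100:440,150:490],c[100:440,150:490]]))
E
```

```text
False [ 0.0004 -0.0001  0.0007]
0.013236534040319773 [ 0.0002 -0.0002  0.0004] [-1.6117 -1.0614  5.387 ] [0.0466 0.1793 0.024 ]
19.9
```

View pics/w112.png

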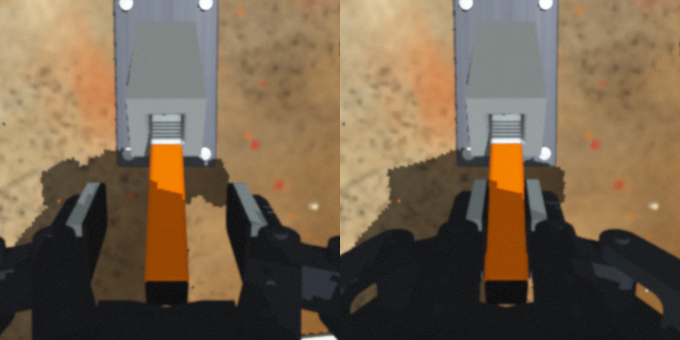

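```bash
python3 - <<'E'
from h import *
m,ax,n,hy,_=hold()
p=np.array(robot.current_position())
for d in (.02,.05,.085):
    robot.servo_line(p+ax*d,vel=.06); print(d,robot.current_position()-p-ax*d,robot.current_contact_force(),robot.current_torque(),robot.current_grip_width())
snap('wrist','pics/w13.png'); snap('side','pics/s13.png'); print(robot.current_clock())
a=cv2.imread('pics/w13.png')[60:460,120:520]; c=cv2.imread('pics/s13.png')[270:420,180:330]
cv2.imwrite('pics/c13.png',np.hstack([a,cv2.resize(c,(400,400),interpolation=cv2.INTER_CUBIC)]))
E
```

```text
0.02 [-0.0002 -0.0003  0.0004] [ 0.7487 -0.2913 -0.2506] [-0.0376 -0.0852  0.024 ] 0.012825264792688801
0.05 [-0.0003 -0.0001  0.0001] [ 0.3219 -0.0792 -1.1674] [-0.0194  0.1669  0.0223] 0.012993271202487944
0.085 [0.0001 0.     0.0001] [-1.0565 -0.2699 -1.267 ] [-0.0255  0.2425 -0.0297] 0.0128464954953481
21.875
```

View pics/c13.png

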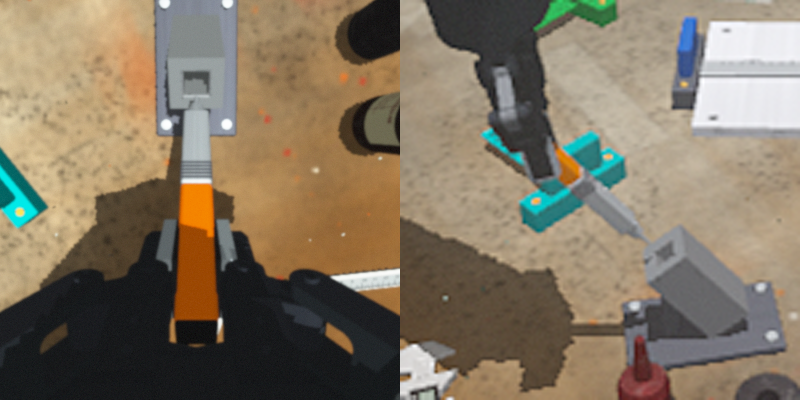

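The scriber is out, and its tip is about 15 mm beyond the mouth. I'll draw it further, lift, turn it upright high over the plate, and check.

```bash
python3 - <<'E'
from h import *
m,ax,n,hy,_=hold(); b=.45
p=np.array(robot.current_position())
robot.servo_line(p+ax*.025,vel=.08); robot.sleep(.2)
p=np.array(robot.current_position())
robot.servo_line(p+[0.0,0,.06],vel=.12); print(robot.current_joints())
yaw=-.033; ex=np.array([np.cos(yaw),np.sin(yaw),0]); ey=np.array([-np.sin(yaw),np.cos(yaw),0])
pt=np.array([.489,.0521,0])+ex*.055-ey*.028; 
pt[2]=.13
P,o=upright(pt,b,0.0,.12); print(P,robot.inverse_kinematics(P,o))
robot.movep(P,o); print(robot.current_joints(),robot.current_contact_force(),robot.current_grip_width())
snap('side','pics/s14.png'); snap('wrist','pics/w14.png'); snap('top','pics/t14.png'); print(robot.current_clock())
a=cv2.imread('pics/w14.png')[60:460,120:520]; c=cv2.imread('pics/s14.png')[140:340,230:430]
cv2.imwrite('pics/c14.png',np.hstack([a,cv2.resize(c,(400,400),interpolation=cv2.INTER_CUBIC)]))
E
```

```text
[ 0.7308  0.2457 -0.1323  1.9315 -0.098   0.8639 -0.7188]
[0.5348 0.0223 0.2329] [ 0.0175  0.6326 -0.2095  1.426   0.0452  1.5385 -1.7628]
[ 0.0191  0.6322 -0.2078  1.4268  0.0456  1.5378 -1.7618] [-0.1708 -1.1091 -0.3556] 0.012633495002423363
24.6667
```

View pics/c14.png

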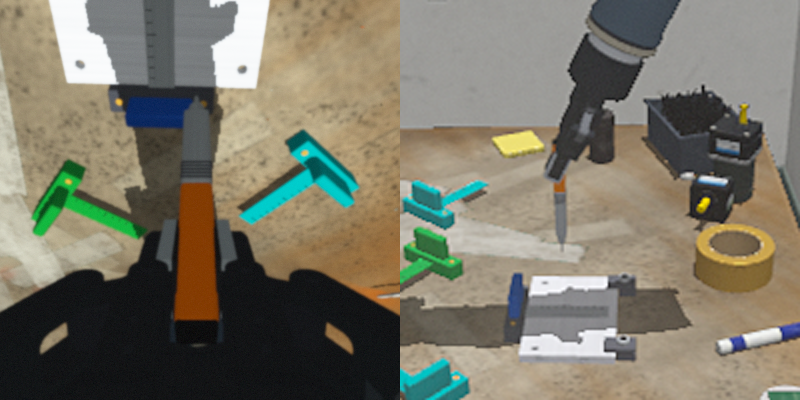

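View pics/t14.png

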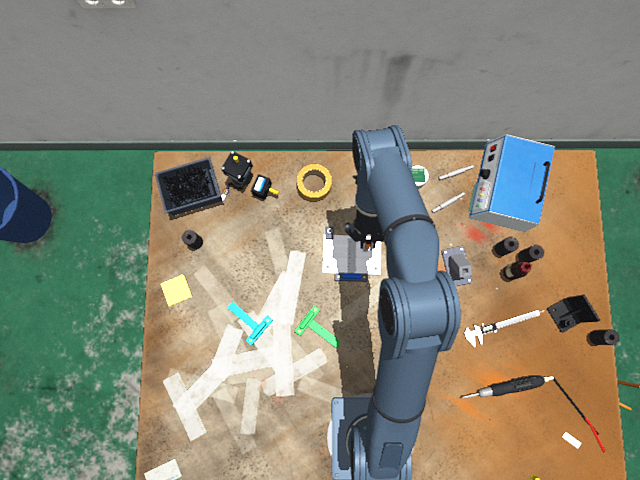

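```bash
python3 - <<'E'
from h import *
yaw=-.033; ex=np.array([np.cos(yaw),np.sin(yaw),0]); ey=np.array([-np.sin(yaw),np.cos(yaw),0])
pt=np.array([.489,.0521,0])+ex*.055-ey*.028; pt[2]=.13
k,w=W('side'); k2,w2=load('pics/w14.png')
L=np.array([[0,0,0],[0,0,.085],[0,0,.15]])
print('side pred',proj(k,w,pt+L)); print('wrist pred',proj(k2,w2,pt+L))
a=cv2.imread('pics/s14.png')[205:275,290:330]; c=cv2.imread('pics/w14.png')[150:410,270:360]
cv2.imwrite('pics/c15.png',np.hstack([cv2.resize(a,(320,560),interpolation=cv2.INTER_CUBIC),cv2.resize(c,(194,560),interpolation=cv2.INTER_CUBIC)]))
E
```

```text
side pred [[310.3335 264.2173]
 [309.1666 233.9063]
 [308.2163 209.2205]]
wrist pred [[311.5813 157.5129]
 [310.0426 253.3446]
 [307.7125 398.458 ]]
```

View pics/c15.png

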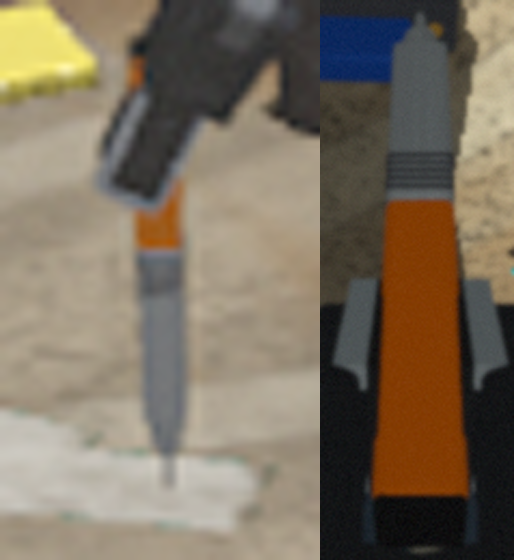

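```bash
python3 - <<'E'
from h import *
yaw=-.033; ex=np.array([np.cos(yaw),np.sin(yaw),0]); ey=np.array([-np.sin(yaw),np.cos(yaw),0])
pt=np.array([.489,.0521,0])+ex*.055-ey*.026; pt[2]=.13
P,o=upright(pt,.45,0.,.12)
d=np.load('pics/w14.npz'); print(d['p']-P,(R.from_rotvec(o).inv()*R.from_rotvec(d['r'])).as_rotvec(), robot.current_position()-P)
pt[2]=.066; P,o=upright(pt,.45,0.,.12)
print(robot.servo_line(P,o,vel=.08,threshold=6)); robot.sleep(.3)
print(robot.current_position()-P,robot.current_qd(),robot.current_contact_force())
snap('side','pics/s16.png'); snap('wrist','pics/w16.png'); print(robot.current_clock())
a=cv2.imread('pics/w16.png')[60:460,120:520]; c=cv2.imread('pics/s16.png')[205:345,280:420]
cv2.imwrite('pics/c16.png',np.hstack([a,cv2.resize(c,(400,400),interpolation=cv2.INTER_CUBIC)]))
k,w=W('side'); print('side pred',proj(k,w,pt+np.array([[0,0,0],[0,0,.085]])), (proj(k,w,pt)-[280,205])*400/140+[400,0])
E
```

```text
[-0.0002 -0.0041  0.0001] [0.0003 0.0006 0.0029] [-0.0001 -0.0039  0.0004]
False
[ 0.0001 -0.      0.0003] [-0.      0.0008 -0.0002  0.0027  0.0006 -0.0003 -0.0009] [-0.0931 -0.1802 -1.1079]
26.0167
side pred [[311.2117 285.2538]
 [310.1078 256.5154]] [[489.1762 229.2966]]
```

View pics/c16.png

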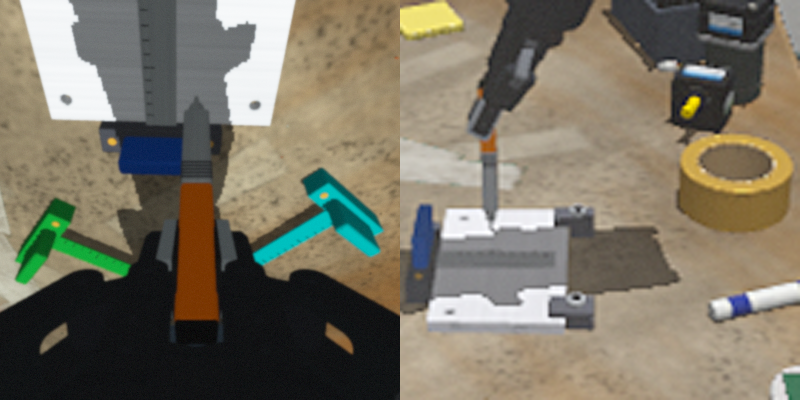

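```bash
python3 - <<'E'
from h import *
k,w=W('side');k2,w2=load('pics/w16.png')
o1,d1=ray(k,w,(311.9,285.9));o2,d2=ray(k2,w2,(315.5,157))
A=np.c_[d1,-d2];s=np.linalg.lstsq(A,o2-o1,rcond=None)[0]; p1=o1+d1*s[0];p2=o2+d2*s[1]; print(p1,p2)
em=np.array([.489,.0521,0]);q=(p1+p2)/2-em; Rz=R.from_euler('z',.033).as_matrix(); print('plate frame rel edge mid',Rz@q)
# flush check from this view: blade position relative to plate
im=cv2.imread('pics/w16.png')[50:240,150:420]; cv2.imwrite('pics/w16c.png',cv2.resize(im,None,fx=2.9,fy=2.9,interpolation=cv2.INTER_CUBIC))
print(robot.current_qd(),robot.current_grip_width())
E
```

```text
[0.5448 0.0236 0.0645] [0.5432 0.0241 0.0654]
plate frame rel edge mid [ 0.0559 -0.0264  0.065 ]
[-0.0005 -0.0004 -0.0007 -0.0011 -0.001   0.0021 -0.001 ] 0.013083189564752025
```

View pics/w16c.png

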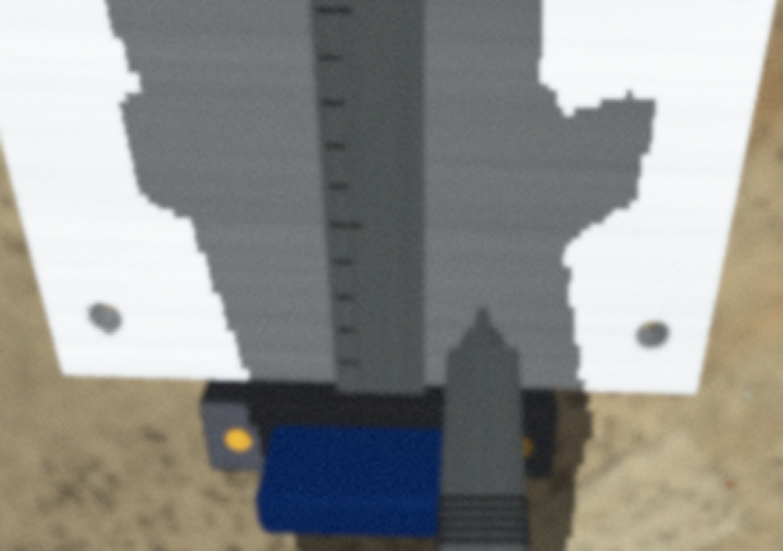

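Triangulated from two views, the point is 53 mm above the plate, 26 mm to the right of the blade's centreline, and at rest. The square is still flush (crop: stock front parallel to the plate edge). Handing in.

```bash
python3 - <<'E'
from h import *
robot.sign_off(); print(robot.current_clock())
E
```

```text
the job is handed in; nothing more can be done
the job is handed in; nothing more can be done
```

The job is handed in, at about 26 s of the 58 s allowed. The square is set down and released against the plate, and the arm is holding the scriber upright beside its blade. No verdict was reported.

- **Square:** I lowered it to the table in front of the plate and slid it forward until it met the near edge. The first forward push stopped at once on a force transient, so I eased the downward load and pushed again. After release, two wrist views put its stock centreline 11.8 to 12.4 mm in front of the edge (12 is flush). They put it within 2 mm of the middle, with about 0.004 rad of yaw error. In the last view it was still flush.
- **Scriber:** I gripped it across its y, drew it 110 mm along the slot, lifted it and turned it upright. In the last views the point is about 53 mm above the plate and 14 mm from the blade's edge. No tilt is visible, the arm is at rest, and the grip width is steady at 13 mm.
- **Disagreements:** the side and wrist views differ by about 2 mm on where the point is, which is within calibration. While the scriber was still high, the side view put its point about 5 mm lower than expected. At the final pose that gap was about 2 mm.
- **Bystanders:** I kept all moves clear of the bystanders and saw none displaced, but I did not measure their positions again.

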